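# Set a specimen bar in the inspection jig

### The job

Swing the aluminium specimen bar round on its pin, pushing its free end gently until it is fully home against the stop screw, and press it there for a moment. Then, with the bar home, push the clamp lever round until its peg bears tightly on the bar, so that lever and screw hold the bar firmly between them, and let go. Never let the bar bear on the stop screw harder than 40 N, and leave the bottle, jar and mug alone.

Things in the scene. Friction and masses are not known exactly. Their poses are not given: they have to be found in the camera images.
- jig: Fixed grey anodised plate with a grid of dark holes, 260 (x) x 380 (y) x 10 mm, on the bench; origin at the centre of its underside, x axis roughly away from the robot (yaw within 0.25 rad), z up. It carries the pin, the stop and the clamp lever. 'Jig x, y' below are this body's axes.
- pin (a point): Centre of the upright pivot pin, at the height of the plate's top face (10 mm above the bench). The pin is 10 mm thick, with a steel cap 18 mm wide, 17 to 22 mm above the plate; the cap keeps the bar on.
- bar: Loose aluminium bar, 235 x 22 x 14 mm, about 0.2 kg, flat on the plate, its 11 mm hole round the pin. Origin: hole centre, underside; x axis runs along it to the free end, 220 mm from the hole. Home, it lies along jig +y within 2.5 degrees; it starts 0.2 to 0.42 rad from there towards jig -x, so it is pushed towards jig +x. Sliding it takes about 0.5 to 2 N at 140 mm from the pin.
- bar_tip (a point): Middle of the free end's edge on the bar's top face (24 mm above the bench).
- stop: Dark steel block, 30 (x) x 26 (y) x 26 mm, fixed on the plate on the bar's jig +x side, 170 mm from the pin along jig +y; origin: centre of underside. A rigid screw 8 mm thick passes through it along jig x, 8 mm above the plate; its jig -x tip is the stop. The tip stands 13 to 25 mm out of the block, set anew each time and not measured: feel or see it.
- clamp_pivot (a point): Axis of the clamp lever, at the plate's top face, just beyond the bar's free end (231 mm from the pin along jig +y). The lever is stiff with friction: 3 to 5 N at the knob moves it and it stays where it is left; once the peg touches the homed bar, the push at the knob grows by about 1 N for every 3 N of the peg on the bar.
- clamp_grip (a point): Black upright knob (round post 14 mm thick) on the lever's long arm, 80 mm from the lever's axis. The point is on its axis, 45 mm above the plate; it stands free from 26 to 60 mm above the plate.
- bottle: White plastic bottle, 60 mm across, 150 mm tall, loose on the bench; bystander. Origin at its underside.
- jar: Glass jar with grey cap, 68 mm across, 75 mm tall, loose; bystander. Origin at its underside.
- mug: White mug, 80 mm across, 90 mm tall, loose; bystander. Origin at its underside.
- clamp: Steel clamp lever turning level about point clamp_pivot (its origin), arms 17.5 to 25.5 mm above the plate, over the bar. Its x axis points along the long arm to the knob; opposite, 30 mm from the axis, hangs a round peg 12 mm thick, down to 2 mm above the plate. Lever angle = its yaw less the jig's: starts at -0.2 to 0.05 (open); turned counter-clockwise, the peg meets the homed bar at 0.75 to 1.35.

How it is judged (in metres and radians):
On the way, in this order (a step that is already met when the one before it is completed fails the run):
1. The bar is pressed home on the stop screw (over 2 N for 0.2 s) while the clamp lever is still open (turned to less than 0.3 rad from jig x) (contact force between bar and stop above 2 N and y of clamp_grip in the frame of jig below 0.105 m), for 0.2 s.
2. The clamp lever's peg bears on the bar and the bar on the stop screw, each with over 5 N (contact force between bar and stop above 5 N and contact force between clamp and bar above 5 N), for 0.2 s.
At the end, for the whole second after the job is handed in: With the robot clear, the bar lies flat on the plate (within 0.05 rad) and at rest, held between stop screw and clamp peg, each bearing on it with more than 5 N (all of step 2 and angle between bar's own z axis and vertical below 0.05 rad and angular speed of bar below 0.1 rad/s); the robot touches nothing.
It fails at once if The bar bears on the stop screw with more than 40 N (contact force between bar and stop above 40 N).
It fails at once if Bottle, jar or mug moved by more than 20 mm (distance of any of bottle, jar, mug from where it was at the start of the episode above 0.02 m).
It also fails if it takes over 72 s, if anything falls off the work surface, if the arm or the gripper's body presses on something with over 40 N, if the wrist force passes 120 N, or if a joint passes its speed limit or range.

### The arm

A 7-joint arm with a two-finger parallel gripper is mounted at the origin on the work surface. World frame = base frame: x ahead of the robot, y to its left, z up, the work surface at z = 0. Lengths are in m, angles in degrees, forces in N, time in s.
With the tool pointing down it reaches from about 0.425 to 0.875 m from the base axis. Payload 4.7 kg.
Tool frame: the origin (TCP) lies on the front face of the gripper's body, between the roots of the fingers; the fingertips stand 73 mm ahead of it and the grasp point (between the pads) lies 54 mm ahead of it (arm.tip_extent is the distance from the TCP to the fingertips, in m); z points along the fingers, y is the direction in which the jaws open and shut (so a half turn about z gives the same grasp; the last joint's range is limited). The gripper opens to 85 mm and grips with 20 to 120 N. Pads are 22 mm wide; open, the fingers measure 114 mm over their backs; the gripper's body (76 mm by 85 mm) begins 54 mm behind the grasp point. The pads swing forward as they close: fully open they stand 13 mm farther back than shut.
Start: joints at [68.073, 18.392, -4.016, 83.108, 1.295, 78.541, -3.26], TCP at [0.251, -0.6, 0.304] pointing down, gripper open.
Joint ranges: [-163.93, 163.93], [-17.29, 119.83], [-79.2, 71.16], [3.27, 140.29], [-89.18, 269.18], [5.43, 117.66], [-154.24, 154.24]. Speed limits (degrees/s): [147.25, 147.25, 180, 180, 180, 180, 180].

### API

Orientations are given as [roll, pitch, yaw] about the fixed x, y, z axes, in that order (R = Rz(yaw) Ry(pitch) Rx(roll)).
In Python, from station import arm gives the robot as it stands. The module is installed in compiled form; this text tells all that it offers.
- The arm moves only by the tool carry_out, never from a script. Its argument "commands" is text: rows parted by semicolons, each of 7 numbers parted by spaces: the shift along the world's x, y, z normalised to -1 to 1, where 1 is 100 mm, then the turn, a rotation vector about the world's x, y, z normalised to -1 to 1, where 1 is 60 degrees, then the opening, from 0 (shut) to 1 (fully open). A call has 1 to 10 rows; each row is the pose to reach, as a shift and turn from the pose measured when the call began; what a row does not reach only later rows make up. A row lasts 1/12 s, in which the tool goes at most 41.7 mm and 7.16 degrees, less where a joint would pass 70% of its speed; a pose out of reach is approached as far as the arm can. A call with a number of a shift or a turn outside -1 to 1 is refused whole. A call with a gripper value outside its range is refused whole. The fingers move at their own pace and stop on an object; "newtons" is the grip in N (left out, the last holds). Time passes only in rows, so rows that repeat a pose let the fingers close. It gives the time, the measured TCP pose, the force and the opening at its end, in the units of the state.
- arm.get_obs(): the state, without advancing time (a new reading comes with each control period).
- arm.snapshot(name): name is "scene" or "top" or "wrist"; returns a dict with "image" (480x640x3 uint8, red, green, blue), "intrinsics" (3x3 intrinsics, pixels), "k1" (the pictures are not rectified: a ray, as slopes to the right and down, at radius r is drawn at 1 + k1 r^2 times it, then the intrinsics apply), "cam_to_world" (4x4, takes a point from camera to world coordinates). Camera axes: x right, y up, looking along -z (the intrinsics and any distortion apply to the point x, -y, -z); pixel columns grow to the right and rows downward; lengths in m; the calibration is good to about 2 mm. A picture is of the moment at which its call begins. There is no depth.
- arm.job_done(): hands the job in, once; it reports no verdict.
The state is a dict: "time_s": time; "joint_pos": joint angles; "dq": joint speeds; "joint_efforts": joint torques, N m; "tcp_pos": TCP position; "eef_rot": TCP orientation; "force": force on the tool from outside, world axes, zero at the start; "ft_torque": the same for the moment, N m; "gripper_width": opening from 0.0 (shut) to 1.0 (fully open).
Only numpy, scipy, OpenCV 4.12 (cv2) and the standard library are available. Lean on these libraries where they do the work, as an engineer would, in place of code of your own. Each camera call takes 0.05 s, during which the arm holds its last target. There are 200 camera calls.

## Working session

There is one attempt and no reset: what is moved stays moved. The work goes in short steps, Python scripts to look and compute and a tool call to move; the robot and the scene stay as the last step left them, time stands still between calls to the robot, and variables do not carry over. Pictures are saved under pics/ and viewed, about 8 in all and at most 12, crops included, and the job is handed in when it is done.

Besides the shell and the picture viewer there is one more tool, called after "Call:" by a JSON object that holds its "fn" and its "kwargs". carry_out: Moves the arm, as the interface text tells. Scaled input: -1 to 1 covers 100 mm each way for a shift and 60 degrees each way for a turn. Its arguments: {"type":"object","properties":{"commands":{"type":"string"},"newtons":{"type":"number"}},"required":["commands"]}

```bash
mkdir -p pics; cat > h.py <<'E'
import numpy as np, cv2, pickle
from station import arm
def snap(n,f):
    s=arm.snapshot(n); cv2.imwrite(f'pics/{f}.png',s['image'][:,:,::-1]); pickle.dump(s,open(f'pics/{f}.pkl','wb')); return s
def load(f): return pickle.load(open(f'pics/{f}.pkl','rb'))
def ray(s,u,v):
    K=s['intrinsics']; p=cv2.undistortPoints(np.array([[[u,v]]],float),K,np.array([s['k1'],0,0,0.]))[0,0]
    M=s['cam_to_world']; return M[:3,3], M[:3,:3]@np.array([p[0],-p[1],-1])
def onplane(s,u,v,z):
    o,d=ray(s,u,v); return o+d*(z-o[2])/d[2]
def proj(s,P):
    M=s['cam_to_world']; q=M[:3,:3].T@(np.asarray(P)-M[:3,3]); a=np.array([q[0],-q[1]])/-q[2]
    a=a*(1+s['k1']*(a@a)); K=s['intrinsics']; return K[0,0]*a[0]+K[0,1]*a[1]+K[0,2],K[1,1]*a[1]+K[1,2]
E
python3 - <<'E'
from h import *
snap('top','top0');s=snap('scene','scene0')
o=arm.get_obs();print(o['tcp_pos'],o['eef_rot'],o['time_s'],o['gripper_width'],o['force'])
for n in('top0','scene0'):
    s=load(n);print(n,s['cam_to_world'].round(3),s['intrinsics'],s['k1'])
E
```

```text
[ 0.2510281  -0.59919013  0.30292794] [-1.79902389e+02  4.44107071e-03  2.27350385e+01] 0.1 1.000530080490707 [-0.68608681 -0.12427634  0.78320434]
top0 [[-0.     0.991 -0.131  0.352]
 [-1.    -0.002 -0.008 -0.02 ]
 [-0.008  0.131  0.991  1.244]
 [ 0.     0.     0.     1.   ]] [[505.80394529   0.         322.22789072]
 [  0.         505.80394529 243.15635307]
 [  0.           0.           1.        ]] -0.12569856427090448
scene0 [[-0.551 -0.633  0.543  1.185]
 [ 0.834 -0.41   0.368  0.43 ]
 [-0.011  0.656  0.754  0.956]
 [ 0.     0.     0.     1.   ]] [[528.14794333   0.         308.97342929]
 [  0.         528.14794333 241.35822264]
 [  0.           0.           1.        ]] -0.06471015160700225
```

View pics/top0.png

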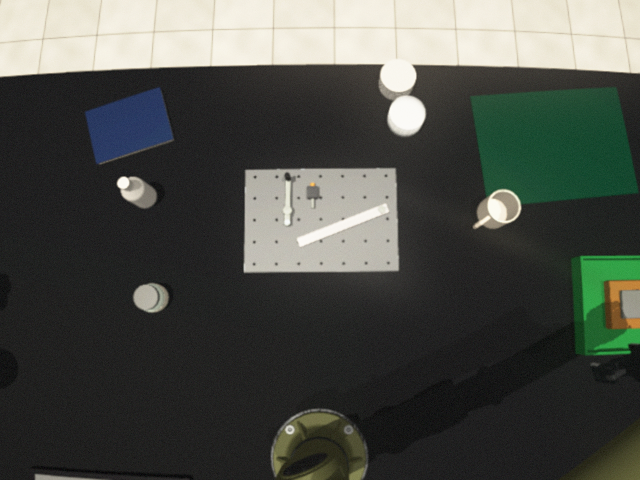

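View pics/scene0.png

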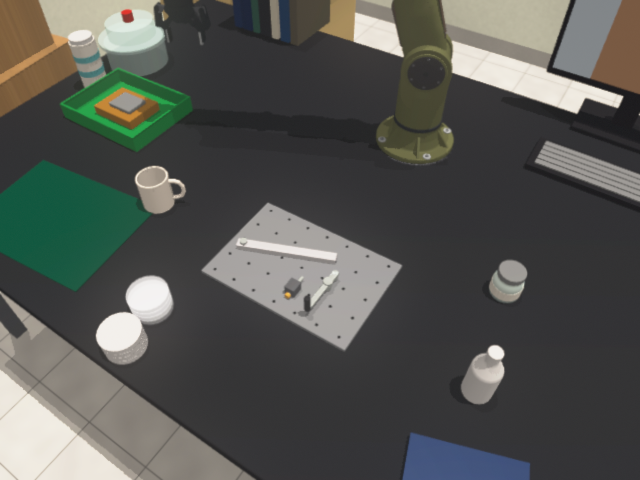

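The top view shows the plate with corners near (245,169), (396,168), (398,271) and (245,272). The pin is near (385,210), the bar's free end near (299,242), the stop block near (313,192), and the lever pivot near (288,211) with the knob near (288,177). The bystanders are well away from the plate.

```bash
python3 - <<'E'
from h import *
s=load('top0'); im=s['image']; g=cv2.cvtColor(im,cv2.COLOR_RGB2GRAY)
m=(g>70).astype(np.uint8); m=cv2.morphologyEx(m,cv2.MORPH_CLOSE,np.ones((9,9)))
n,l,st,c=cv2.connectedComponentsWithStats(m); k=l[225,260]; print(st[k])
cs,_=cv2.findContours((l==k).astype(np.uint8),0,2)
b=cv2.boxPoints(cv2.minAreaRect(cs[0])); print(b)
W=np.array([onplane(s,*p,0.01) for p in b]); print(W.round(4)); C=W.mean(0)
e=[W[(i+1)%4]-W[i] for i in range(4)]; print([np.linalg.norm(x).round(4) for x in e])
L=max(e,key=np.linalg.norm); L=L*np.sign(L[1]); 
S=[x for x in e if np.linalg.norm(x)<.32]; S=S[0]*np.sign(S[0][0]); 
print('center',C,'yaw long',np.degrees(np.arctan2(-L[0],L[1])),'short',np.degrees(np.arctan2(S[1],S[0])))
crop=im[155:285,235:410]; cv2.imwrite('pics/c1.png',cv2.resize(crop,None,fx=4.5,fy=4.5,interpolation=cv2.INTER_CUBIC)[:,:,::-1])
E
```

```text
[  243   167   157   106 16199]
[[243. 167.]
 [399. 167.]
 [399. 272.]
 [243. 272.]]
[[ 0.7104  0.1905  0.01  ]
 [ 0.7093 -0.2036  0.01  ]
 [ 0.4443 -0.1977  0.01  ]
 [ 0.4447  0.1847  0.01  ]]
[np.float64(0.3941), np.float64(0.2651), np.float64(0.3824), np.float64(0.2658)]
center [ 0.57717331 -0.00651606  0.01      ] yaw long -0.16705165976662115 short -1.272063005643434
```

View pics/c1.png

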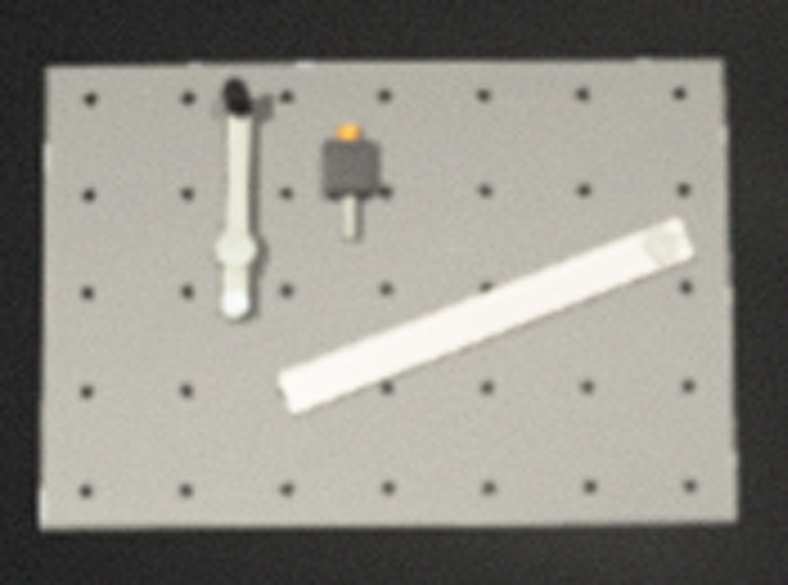

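```bash
python3 - <<'E'
from h import *
s=load('top0')
f=lambda x,y,z: onplane(s,235+(x+.5)/4.5-.5,155+(y+.5)/4.5-.5,z)
P={k:f(*v) for k,v in dict(c0=(46,67,.01),c1=(722,60,.01),c2=(737,520,.01),c3=(40,528,.01),pin=(662,245,.032),tip=(287,393,.024),bend=(684,238,.024),screw=(349,240,.020),blk=(350,166,.036),hub=(238,250,.036),peg=(235,303,.036),knob=(236,88,.068),h1=(90,98,.01),h2=(680,93,.01),h3=(86,491,.01),h4=(689,487,.01)).items()}
for k,v in P.items(): print(k,v.round(4))
C=(P['c0']+P['c1']+P['c2']+P['c3'])/4
y=P['h1']-P['h2']+P['h3']-P['h4']; x=P['h1']-P['h3']+P['h2']-P['h4']
yw=[np.arctan2(-y[0],y[1]),np.arctan2(x[1],x[0])]; print(C,np.degrees(yw)); a=np.mean(yw)
R=np.array([[np.cos(a),np.sin(a)],[-np.sin(a),np.cos(a)]])
for k,v in P.items(): print(k,'jig',(R@(v-C)[:2]).round(4))
for p,q in(('pin','tip'),('hub','knob')): d=R@(P[q]-P[p])[:2]; print(p,q,np.linalg.norm(d),np.arctan2(d[1],d[0]))
E
```

```text
c0 [0.7039 0.1857 0.01  ]
c1 [ 0.7068 -0.1935  0.01  ]
c2 [ 0.4488 -0.1963  0.01  ]
c3 [0.4448 0.1834 0.01  ]
pin [ 0.5967 -0.1553  0.032 ]
tip [0.517  0.0481 0.024 ]
bend [ 0.6022 -0.1684  0.024 ]
screw [0.6021 0.0149 0.02  ]
blk [0.6398 0.014  0.036 ]
hub [0.5935 0.0745 0.036 ]
peg [0.5644 0.0758 0.036 ]
knob [0.675  0.0739 0.068 ]
h1 [0.6857 0.1604 0.01  ]
h2 [ 0.6877 -0.1695  0.01  ]
h3 [0.4651 0.1585 0.01  ]
h4 [ 0.4669 -0.1703  0.01  ]
[ 0.57606352 -0.00516541  0.01      ] [0.32784405 0.361856  ]
c0 jig [0.1289 0.1901]
c1 jig [ 0.1296 -0.1891]
c2 jig [-0.1284 -0.1903]
c3 jig [-0.1301  0.1894]
pin jig [ 0.0197 -0.1503]
tip jig [-0.0587  0.0536]
bend jig [ 0.0251 -0.1633]
screw jig [0.0261 0.0199]
blk jig [0.0639 0.0188]
hub jig [0.0179 0.0795]
peg jig [-0.0112  0.081 ]
knob jig [0.0995 0.0785]
h1 jig [0.1106 0.1649]
h2 jig [ 0.1106 -0.165 ]
h3 jig [-0.11    0.1643]
h4 jig [-0.1102 -0.1645]
pin tip 0.21849366217238925 1.9379642113170297
hub knob 0.08157176990610984 -0.01246491536954063
```

Jig yaw is about 0.3°, so world is close to jig axes. Key positions: pin (0.597,-0.155), screw tip (0.602,0.015), hub (0.5935,0.0745), knob (0.675,0.074). I'll move to the bar's -x side with the fingers shut.

Call:
{"fn": "carry_out", "kwargs": {"commands": "0.2 0.4 0 0 0 -0.12 0; 0.4 0.7 0 0 0 -0.24 0; 0.4 1 0 0 0 -0.38 0; 0.4 1 0 0 0 -0.38 0", "newtons": 30}}

```text
time_s: 0.43
tcp_pos: [0.2942, -0.4928, 0.3022]
eef_rot: [-179.6, 0.0, 0.1]
force: [-0.2, -1.7, -0.6]
gripper_width: 0.455
```

Call:
{"fn": "carry_out", "kwargs": {"commands": "0.2 0.4 0 0 0 0 0; 0.4 0.8 0 0 0 0 0; 0.4 1 0 0 0 0 0; 0.4 1 0 0 0 0 0"}}

```text
time_s: 0.77
tcp_pos: [0.3373, -0.3864, 0.3022]
eef_rot: [-179.4, -0.0, 0.7]
force: [-0.3, 0.0, 0.0]
gripper_width: 0.001
```

Call:
{"fn": "carry_out", "kwargs": {"commands": "0.2 0.4 0 0 0 0 0; 0.4 0.8 0 0 0 0 0; 0.4 1 0 0 0 0 0; 0.4 1 0 0 0 0 0"}}

```text
time_s: 1.1
tcp_pos: [0.3798, -0.28, 0.3023]
eef_rot: [-179.3, -0.1, 1.2]
force: [-0.2, -0.5, -0.2]
gripper_width: 0.001
```

Call:
{"fn": "carry_out", "kwargs": {"commands": "0.2 0.4 0 0 0 0 0; 0.4 0.8 0 0 0 0 0; 0.4 1 0 0 0 0 0; 0.4 1 0 0 0 0 0"}}

```text
time_s: 1.43
tcp_pos: [0.4218, -0.1737, 0.3025]
eef_rot: [-179.2, -0.1, 1.8]
force: [0.0, 0.5, 0.6]
gripper_width: 0.0
```

Call:
{"fn": "carry_out", "kwargs": {"commands": "0.2 0.4 0 0 0 0 0; 0.4 0.8 0 0 0 0 0; 0.4 1 0 0 0 0 0; 0.4 1 0 0 0 0 0"}}

```text
time_s: 1.77
tcp_pos: [0.4631, -0.0672, 0.3028]
eef_rot: [-179.0, -0.1, 2.4]
force: [-1.3, -0.0, 1.1]
gripper_width: 0.001
```

Call:
{"fn": "carry_out", "kwargs": {"commands": "0.2 0.4 -0.3 -0.017 0 -0.04 0; 0.22 0.46 -0.7 -0.017 0 -0.04 0; 0.22 0.46 -1 -0.017 0 -0.04 0; 0.22 0.46 -1 -0.017 0 -0.04 0; 0.22 0.46 -1 -0.017 0 -0.04 0"}}

```text
time_s: 2.18
tcp_pos: [0.4838, -0.0222, 0.2012]
eef_rot: [-180.0, 0.2, 0.1]
force: [-0.3, -0.5, 1.1]
gripper_width: -0.003
```

```bash
python3 - <<'E'
from h import *
print(arm.tip_extent); o=arm.get_obs(); print(o['tcp_pos'],o['eef_rot'],o['force'])
s=snap('top','top1'); im=s['image'][130:300,225:425]; cv2.imwrite('pics/c2.png',cv2.resize(im,None,fx=4,fy=3.5)[:,:,::-1])
E
```

```text
0.0726
[ 0.48377695 -0.02216064  0.20115047] [-1.79979552e+02  1.60634249e-01  5.26042501e-02] [-0.33972237 -0.46092238  1.09406096]
```

Call:
{"fn": "carry_out", "kwargs": {"commands": "0 0 -0.3 0 0 0 0; 0 0 -0.6 0 0 0 0; 0 0 -0.9 0 0 0 0; 0 0 -0.9 0 0 0 0; 0 0 -0.9 0 0 0 0"}}

```text
time_s: 2.65
tcp_pos: [0.4859, -0.0238, 0.1145]
eef_rot: [180.0, -0.1, -0.1]
force: [0.9, 0.6, 0.6]
gripper_width: 0.001
```

Call:
{"fn": "carry_out", "kwargs": {"commands": "0 0 -0.12 0 0 0 0; 0 0 -0.22 0 0 0 0; 0 0 -0.22 0 0 0 0; 0.05 0 -0.22 0 0 0 0; 0.1 0 -0.22 0 0 0 0; 0.15 0 -0.22 0 0 0 0; 0.2 0 -0.22 0 0 0 0; 0.25 0 -0.22 0 0 0 0; 0.3 0 -0.22 0 0 0 0; 0.3 0 -0.22 0 0 0 0"}}

```text
time_s: 3.48
tcp_pos: [0.5171, -0.0237, 0.0927]
eef_rot: [180.0, -0.2, -0.1]
force: [-0.1, 0.1, 0.3]
gripper_width: 0.0
```

Call:
{"fn": "carry_out", "kwargs": {"commands": "-0.05 0 0 0 0 0 0; -0.05 0 -0.05 0 0 0 0; -0.05 0 -0.05 0 0 0 0; 0 0 -0.05 0 0 0 0; 0.04 0 -0.05 0 0 0 0; 0.08 0 -0.05 0 0 0 0; 0.12 0 -0.05 0 0 0 0; 0.16 0 -0.05 0 0 0 0; 0.2 0 -0.05 0 0 0 0; 0.2 0 -0.05 0 0 0 0"}}

```text
time_s: 4.32
tcp_pos: [0.5382, -0.0236, 0.0878]
eef_rot: [-180.0, -0.2, -0.1]
force: [0.1, -0.6, -0.2]
gripper_width: -0.0
```

```bash
python3 - <<'E'
from h import *
o=arm.get_obs(); print(o['tcp_pos'],o['force'])
s=snap('scene','sc1'); im=s['image'][190:350,190:410]; cv2.imwrite('pics/c3.png',cv2.resize(im,None,fx=3.6,fy=3.6)[:,:,::-1])
E
```

```text
[ 0.53816158 -0.02361211  0.08780572] [ 0.05106704 -0.58521985 -0.16782355]
```

View pics/c3.png

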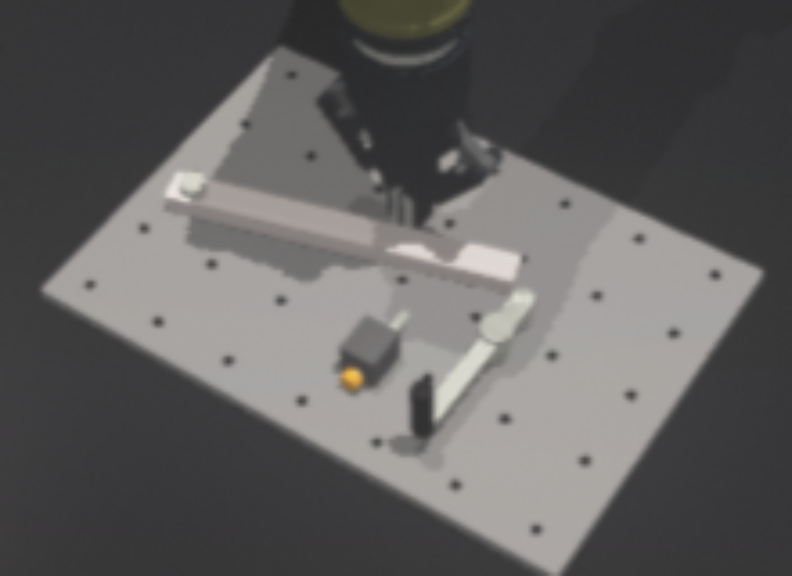

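The fingers (about (405,210) in the crop) are behind the bar on its -x side. The screw tip near (402,318) is still clear of it, and the lever is open. I'll keep pushing slowly.

Call:
{"fn": "carry_out", "kwargs": {"commands": "0.03 0 0 0 0 0 0; 0.06 0 0 0 0 0 0; 0.09 0 0 0 0 0 0; 0.12 0 0 0 0 0 0; 0.14 0 0 0 0 0 0; 0.16 0 0 0 0 0 0; 0.18 0 0 0 0 0 0; 0.2 0 0 0 0 0 0; 0.2 0 0 0 0 0 0; 0.2 0 0 0 0 0 0"}}

```text
time_s: 5.2
tcp_pos: [0.5583, -0.0239, 0.0879]
eef_rot: [180.0, -0.3, -0.1]
force: [0.0, 0.2, -1.0]
gripper_width: -0.002
```

Call:
{"fn": "carry_out", "kwargs": {"commands": "0.01 0 0 0 0 0 0; 0.02 0 0 0 0 0 0; 0.03 0 0 0 0 0 0; 0.04 0 0 0 0 0 0; 0.05 0 0 0 0 0 0; 0.06 0 0 0 0 0 0; 0.06 0 0 0 0 0 0; 0.06 0 0 0 0 0 0"}}

```text
time_s: 5.87
tcp_pos: [0.5646, -0.024, 0.088]
eef_rot: [180.0, -0.3, -0.1]
force: [-1.7, 0.7, 0.4]
gripper_width: -0.007
```

Call:
{"fn": "carry_out", "kwargs": {"commands": "0.01 0 0 0 0 0 0; 0.02 0 0 0 0 0 0; 0.03 0 0 0 0 0 0; 0.03 0 0 0 0 0 0; 0.03 0 0 0 0 0 0"}}

```text
time_s: 6.28
tcp_pos: [0.5679, -0.0241, 0.088]
eef_rot: [180.0, -0.3, -0.1]
force: [-0.5, 0.6, -0.0]
gripper_width: -0.001
```

Call:
{"fn": "carry_out", "kwargs": {"commands": "0.01 0 0 0 0 0 0; 0.02 0 0 0 0 0 0; 0.02 0 0 0 0 0 0"}}

```text
time_s: 6.53
tcp_pos: [0.5701, -0.0241, 0.088]
eef_rot: [180.0, -0.4, -0.1]
force: [-0.4, 0.7, 0.6]
gripper_width: 0.003
```

Call:
{"fn": "carry_out", "kwargs": {"commands": "0.01 0 0 0 0 0 0; 0.02 0 0 0 0 0 0; 0.02 0 0 0 0 0 0"}}

```text
time_s: 6.78
tcp_pos: [0.5723, -0.0241, 0.088]
eef_rot: [180.0, -0.4, -0.1]
force: [-0.5, 0.5, -0.2]
gripper_width: -0.004
```

```bash
python3 - <<'E'
from h import *
o=arm.get_obs(); print(o['tcp_pos'],o['force'])
s=snap('scene','sc2'); im=s['image'][190:350,190:410]; cv2.imwrite('pics/c4.png',cv2.resize(im,None,fx=3.6,fy=3.6)[:,:,::-1])
E
```

```text
[ 0.57229446 -0.02405405  0.0880371 ] [-0.54030213  0.4619302  -0.20282415]
```

View pics/c4.png

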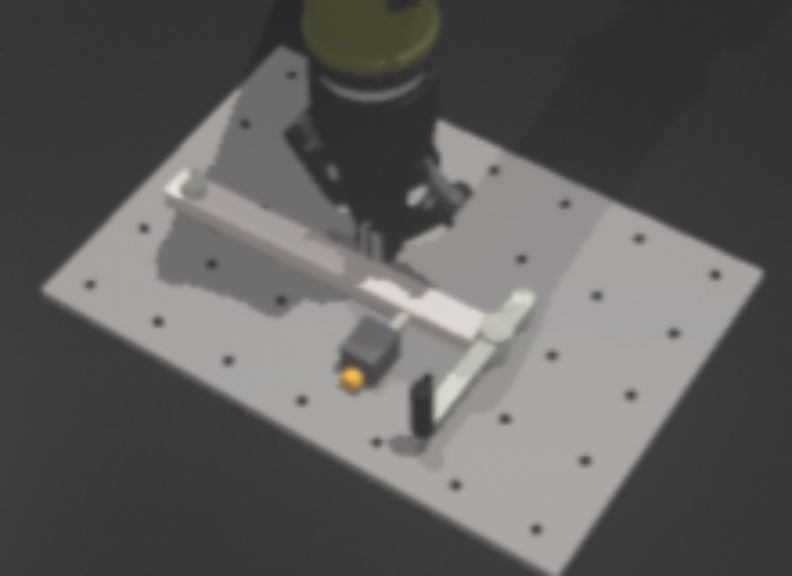

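The bar is nearly at the screw tip (about (402,318)) with the lever still open. I'll go on in 1 mm rows.

Call:
{"fn": "carry_out", "kwargs": {"commands": "0.01 0 0 0 0 0 0; 0.015 0 0 0 0 0 0; 0.015 0 0 0 0 0 0"}}

```text
time_s: 7.08
tcp_pos: [0.5728, -0.0241, 0.0879]
eef_rot: [180.0, -0.2, -0.1]
force: [-5.5, 0.1, 4.2]
gripper_width: -0.001
```

Call:
{"fn": "carry_out", "kwargs": {"commands": "0.01 0 0 0 0 0 0; 0.015 0 0 0 0 0 0; 0.015 0 0 0 0 0 0"}}

```text
time_s: 7.33
tcp_pos: [0.573, -0.0241, 0.0877]
eef_rot: [179.9, -0.0, -0.1]
force: [-6.6, 0.5, 4.8]
gripper_width: 0.001
```

Contact at TCP x≈0.573, about 6 N. I'll press a little harder and hold.

Call:
{"fn": "carry_out", "kwargs": {"commands": "0.015 0 0.005 0 0 0 0; 0.02 0 0.005 0 0 0 0; 0.02 0 0.005 0 0 0 0; 0.02 0 0.005 0 0 0 0; 0.02 0 0.005 0 0 0 0; 0.02 0 0.005 0 0 0 0; 0.02 0 0.005 0 0 0 0"}}

```text
time_s: 7.92
tcp_pos: [0.5734, -0.0241, 0.0877]
eef_rot: [179.9, 0.2, -0.1]
force: [-6.2, 0.7, 4.2]
gripper_width: 0.003
```

Call:
{"fn": "carry_out", "kwargs": {"commands": "0.02 0 0 0 0 0 0; 0.03 0 0 0 0 0 0; 0.04 0 0 0 0 0 0; 0.04 0 0 0 0 0 0; 0.04 0 0 0 0 0 0; 0.04 0 0 0 0 0 0"}}

```text
time_s: 8.42
tcp_pos: [0.574, -0.0241, 0.0872]
eef_rot: [179.9, 0.7, -0.1]
force: [-11.7, -0.4, 9.0]
gripper_width: 0.001
```

```bash
python3 - <<'E'
from h import *
o=arm.get_obs(); print(o['tcp_pos'],o['force'])
s=snap('scene','sc3'); im=s['image'][235:325,260:360]; cv2.imwrite('pics/c5.png',cv2.resize(im,None,fx=6,fy=6,interpolation=cv2.INTER_CUBIC)[:,:,::-1])
E
```

```text
[ 0.57403496 -0.02406532  0.08716452] [-11.740595    -0.37697181   8.96983769]
```

View pics/c5.png

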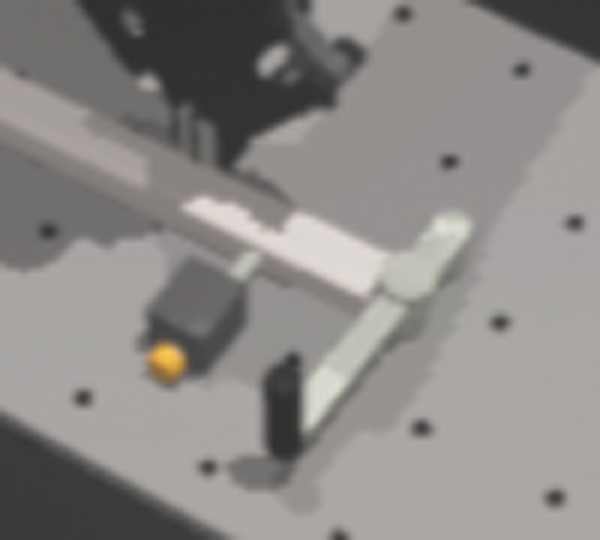

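The bar's face now meets the screw tip (about (250,262)), and a rigid 11.7 N reaction confirms it. I'll back off, rise, and go round to the knob's -y side.

Call:
{"fn": "carry_out", "kwargs": {"commands": "-0.05 0 0 0 0 0 0; -0.1 0 0 0 0 0 0; -0.25 0 0 0 0 0 0; -0.25 0 0.3 0 0 0 0; -0.25 0 0.6 0 0 0 0; -0.25 0 0.6 0 0 0 0"}}

```text
time_s: 8.97
tcp_pos: [0.5529, -0.0241, 0.1529]
eef_rot: [179.8, 0.1, -0.1]
force: [1.6, -0.4, 0.2]
gripper_width: -0.002
```

Call:
{"fn": "carry_out", "kwargs": {"commands": "0 0 0.3 0 -0.012 0 0; 0.3 0 0.3 0 -0.012 0 0; 0.6 0 0.3 0 -0.012 0 0; 0.9 0 0.3 0 -0.012 0 0; 1 0 0.3 0 -0.012 0 0; 1 0.3 0.3 0 -0.012 0 0; 1 0.3 0.3 0 -0.012 0 0"}}

```text
time_s: 9.55
tcp_pos: [0.6539, 0.0117, 0.183]
eef_rot: [-179.9, -0.8, 0.1]
force: [-0.0, 2.4, 0.9]
gripper_width: 0.002
```

```bash
python3 - <<'E'
from h import *
o=arm.get_obs(); print(o['tcp_pos'],o['eef_rot'],o['force'])
s=snap('scene','sc4'); im=s['image'][190:350,190:410]; cv2.imwrite('pics/c6.png',cv2.resize(im,None,fx=3.6,fy=3.6)[:,:,::-1])
E
```

```text
[0.65394243 0.01174768 0.18300609] [-1.79918244e+02 -7.96617902e-01  1.44596391e-01] [-0.04418882  2.43065676  0.94278323]
```

View pics/c6.png

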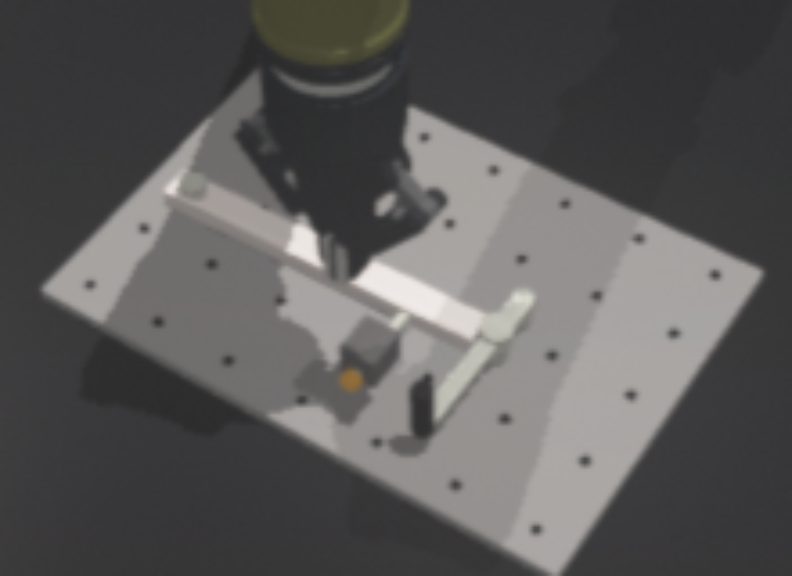

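The bar stayed home, touching the screw tip near (402,320). The lever is open with its knob near (424,405). I'll lower beside the knob on its -y side, with fingertips at z≈0.052.

Call:
{"fn": "carry_out", "kwargs": {"commands": "0.21 0.18 0 0 0.013 0 0; 0.21 0.18 -0.3 0 0.013 0 0; 0.21 0.18 -0.58 0 0.013 0 0; 0.21 0.18 -0.58 0 0.013 0 0; 0.21 0.18 -0.58 0 0.013 0 0"}}

```text
time_s: 10.02
tcp_pos: [0.6737, 0.027, 0.1236]
eef_rot: [179.9, 0.2, 0.1]
force: [0.0, -0.7, 0.7]
gripper_width: -0.001
```

Call:
{"fn": "carry_out", "kwargs": {"commands": "0 0.03 0 0 0 0 0; 0 0.06 0 0 0 0 0; 0 0.09 0 0 0 0 0; 0 0.12 0 0 0 0 0; 0 0.15 0 0 0 0 0; 0 0.18 0 0 0 0 0; 0 0.21 0 0 0 0 0; 0 0.24 0 0 0 0 0"}}

```text
time_s: 10.68
tcp_pos: [0.6737, 0.0515, 0.1237]
eef_rot: [179.9, 0.2, 0.1]
force: [-0.7, -1.5, 0.1]
gripper_width: 0.003
```

Call:
{"fn": "carry_out", "kwargs": {"commands": "0 0.03 0 0 0 0 0; 0 0.06 0 0 0 0 0; 0 0.09 0 0 0 0 0; 0 0.12 0 0 0 0 0; 0 0.12 0 0 0 0 0"}}

```text
time_s: 11.1
tcp_pos: [0.674, 0.0628, 0.1237]
eef_rot: [179.9, 0.1, 0.1]
force: [1.1, -4.9, -0.4]
gripper_width: -0.002
```

```bash
python3 - <<'E'
from h import *
o=arm.get_obs(); print(o['tcp_pos'],o['eef_rot'],o['force'])
s=snap('scene','sc5'); im=s['image'][210:340,250:410]; cv2.imwrite('pics/c7.png',cv2.resize(im,None,fx=4.5,fy=4.5)[:,:,::-1])
E
```

```text
[0.67397711 0.06275851 0.12368334] [1.79864517e+02 1.34521681e-01 1.07767995e-01] [ 1.08325153 -4.94880394 -0.42339684]
```

View pics/c7.png

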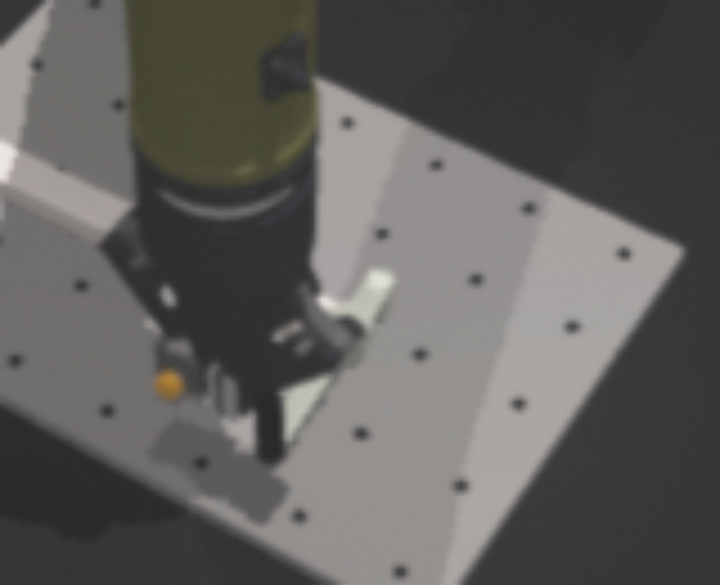

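Call:
{"fn": "carry_out", "kwargs": {"commands": "0.01 0.05 0 0 0 0.08 0; 0.01 0.09 0 0 0 0.14 0; 0.01 0.13 0 0 0 0.19 0; 0.005 0.17 0 0 0 0.24 0; 0 0.21 0 0 0 0.29 0; 0 0.25 0 0 0 0.33 0; -0.01 0.29 0 0 0 0.38 0; -0.02 0.33 0 0 0 0.43 0; -0.03 0.37 0 0 0 0.48 0; -0.03 0.37 0 0 0 0.48 0"}}

```text
time_s: 11.98
tcp_pos: [0.6719, 0.1004, 0.1238]
eef_rot: [179.9, -0.0, 29.0]
force: [4.0, -3.4, -2.2]
gripper_width: 0.007
```

Call:
{"fn": "carry_out", "kwargs": {"commands": "-0.01 0.03 0 0 0 0.04 0; -0.025 0.055 0 0 0 0.07 0; -0.04 0.08 0 0 0 0.1 0; -0.055 0.105 0 0 0 0.14 0; -0.055 0.105 0 0 0 0.14 0"}}

```text
time_s: 12.4
tcp_pos: [0.6668, 0.1118, 0.124]
eef_rot: [179.9, -0.2, 37.5]
force: [3.9, -2.5, -1.7]
gripper_width: 0.002
```

```bash
python3 - <<'E'
from h import *
o=arm.get_obs(); print(o['tcp_pos'],o['eef_rot'],o['force'],o['time_s'])
s=snap('scene','sc6'); im=s['image'][210:340,250:410]; cv2.imwrite('pics/c8.png',cv2.resize(im,None,fx=4.5,fy=4.5)[:,:,::-1])
E
```

```text
[0.66682195 0.11181233 0.12399487] [ 1.79879739e+02 -1.60322495e-01  3.74839678e+01] [ 3.9436528  -2.5124037  -1.74547412] 12.4
```

View pics/c8.png

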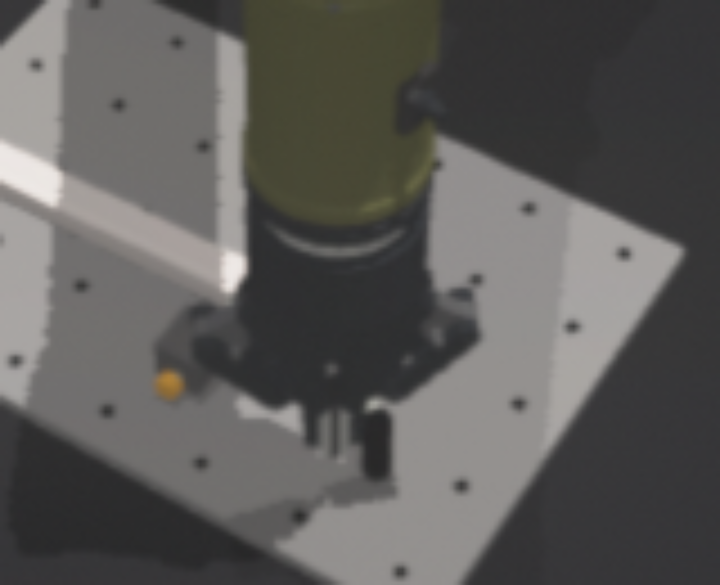

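The knob (about (377,445)) sits against the finger side, and the tangential push is about 4.5 N, which is plain lever friction. I'll continue in small steps.

Call:
{"fn": "carry_out", "kwargs": {"commands": "-0.005 0.01 0 0 0 0.012 0; -0.01 0.018 0 0 0 0.024 0; -0.015 0.027 0 0 0 0.036 0; -0.02 0.035 0 0 0 0.048 0; -0.02 0.035 0 0 0 0.048 0"}}

```text
time_s: 12.87
tcp_pos: [0.6647, 0.1155, 0.1241]
eef_rot: [179.9, -0.2, 40.3]
force: [4.5, -1.9, -1.9]
gripper_width: -0.001
```

Call:
{"fn": "carry_out", "kwargs": {"commands": "-0.006 0.009 0 0 0 0.012 0; -0.011 0.017 0 0 0 0.024 0; -0.016 0.025 0 0 0 0.036 0; -0.022 0.034 0 0 0 0.048 0; -0.022 0.034 0 0 0 0.048 0"}}

```text
time_s: 13.28
tcp_pos: [0.6624, 0.1193, 0.1241]
eef_rot: [179.9, -0.2, 43.2]
force: [5.3, -1.5, -2.3]
gripper_width: -0.001
```

Call:
{"fn": "carry_out", "kwargs": {"commands": "-0.006 0.009 0 0 0 0.012 0; -0.012 0.017 0 0 0 0.024 0; -0.018 0.025 0 0 0 0.036 0; -0.018 0.025 0 0 0 0.036 0"}}

```text
time_s: 13.62
tcp_pos: [0.6606, 0.1219, 0.1241]
eef_rot: [179.9, -0.2, 45.5]
force: [5.5, -1.2, -1.9]
gripper_width: -0.0
```

Call:
{"fn": "carry_out", "kwargs": {"commands": "-0.006 0.009 0 0 0 0.012 0; -0.012 0.016 0 0 0 0.024 0; -0.018 0.024 0 0 0 0.036 0; -0.018 0.024 0 0 0 0.036 0"}}

```text
time_s: 13.95
tcp_pos: [0.6598, 0.1234, 0.1242]
eef_rot: [179.8, -0.2, 47.6]
force: [7.1, -3.3, -3.8]
gripper_width: -0.0
```

Peg contact at about 0.82 rad, as predicted: the push is up from 4.75 to 7.4 N tangentially. I'll add a little.

Call:
{"fn": "carry_out", "kwargs": {"commands": "-0.01 0.01 0 0 0 0 0; -0.013 0.014 0 0 0 0 0; -0.013 0.014 0 0 0 0 0; -0.013 0.014 0 0 0 0 0"}}

```text
time_s: 14.28
tcp_pos: [0.6595, 0.1235, 0.1242]
eef_rot: [179.6, -0.3, 47.6]
force: [7.0, -3.0, -2.7]
gripper_width: 0.0
```

Call:
{"fn": "carry_out", "kwargs": {"commands": "-0.015 0.014 0 0 0 0 0; -0.02 0.019 0 0 0 0 0; -0.022 0.021 0 0 0 0 0; -0.022 0.021 0 0 0 0 0; -0.022 0.021 0 0 0 0 0"}}

```text
time_s: 14.7
tcp_pos: [0.659, 0.1239, 0.1243]
eef_rot: [179.4, -0.3, 47.5]
force: [8.8, -4.1, -4.0]
gripper_width: -0.001
```

Call:
{"fn": "carry_out", "kwargs": {"commands": "-0.02 0.018 0 0 0 0 0; -0.026 0.024 0 0 0 0 0; -0.028 0.026 0 0 0 0 0; -0.028 0.026 0 0 0 0 0; -0.028 0.026 0 0 0 0 0"}}

```text
time_s: 15.12
tcp_pos: [0.6583, 0.1243, 0.1244]
eef_rot: [179.2, -0.4, 47.5]
force: [10.3, -4.1, -5.6]
gripper_width: 0.001
```

Call:
{"fn": "carry_out", "kwargs": {"commands": "-0.025 0.022 0 0 0 0 0; -0.032 0.029 0 0 0 0 0; -0.032 0.029 0 0 0 0 0; -0.032 0.029 0 0 0 0 0; -0.032 0.029 0 0 0 0 0"}}

```text
time_s: 15.53
tcp_pos: [0.6575, 0.1248, 0.1245]
eef_rot: [178.9, -0.6, 47.4]
force: [10.8, -4.3, -5.6]
gripper_width: 0.001
```

Now I'll back off gently along the tangent, then rise.

Call:
{"fn": "carry_out", "kwargs": {"commands": "-0.01 0.01 0 0 0 0 0; 0.01 -0.01 0 0 0 0 0; 0.04 -0.04 0 0 0 0 0; 0.1 -0.09 0 0 0 0 0; 0.2 -0.18 0 0 0 0 0; 0.2 -0.18 0.3 0 0 0 0; 0.2 -0.18 0.7 0 0 0 0; 0.2 -0.18 1 0 0 0 0; 0.2 -0.18 1 0 0 0 0"}}

```text
time_s: 16.28
tcp_pos: [0.6809, 0.1078, 0.2324]
eef_rot: [178.6, -1.1, 47.3]
force: [1.4, 1.1, 1.3]
gripper_width: 0.0
```

Call:
{"fn": "carry_out", "kwargs": {"commands": "-0.3 0 0 0 0 0 0; -0.6 0 0.2 0 0 0 0; -0.9 -0.3 0.4 0 0 0 0; -1 -0.6 0.4 0 0 0 0; -1 -0.9 0.4 0 0 0 0; -1 -0.9 0.4 0 0 0 0"}}

```text
time_s: 16.78
tcp_pos: [0.581, 0.009, 0.2727]
eef_rot: [178.3, -0.8, 46.8]
force: [0.8, -0.7, -0.9]
gripper_width: 0.002
```

```bash
python3 - <<'E'
from h import *
o=arm.get_obs(); print(o['tcp_pos'],o['eef_rot'],o['force'],o['time_s'])
s=snap('scene','sc7'); im=s['image'][210:340,230:390]; cv2.imwrite('pics/c9.png',cv2.resize(im,None,fx=4.5,fy=4.5,interpolation=cv2.INTER_CUBIC)[:,:,::-1])
E
```

```text
[0.58097782 0.00903965 0.27271092] [178.34215987  -0.84899223  46.77725777] [ 0.83068466 -0.69537623 -0.89228957] 16.7833
```

View pics/c9.png

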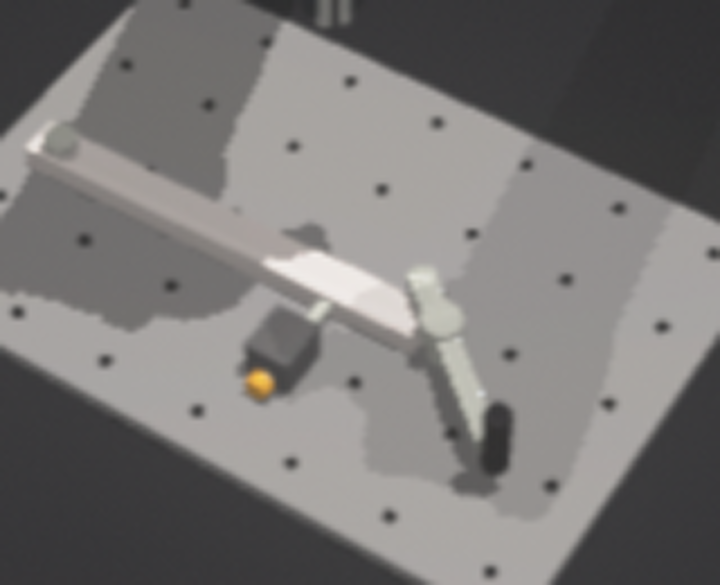

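The bar lies against the screw tip (about (320,310)). The lever is round with its peg end (about (422,278)) at the bar's face, and the robot is well clear above. Handing in.

```bash
python3 -c "
from h import *
print(arm.job_done())"
```

```text
the job is handed in; nothing more can be done
None
```

I swung the bar home onto the stop screw, closed the clamp lever on it, backed the robot clear and handed the job in after about 17 s of robot time. No verdict was reported.

- **Bar home:** With the lever still open, I pushed the bar until it met the screw. I held it there at about 6 N and then about 12 N (measured at the wrist) for over 1 s in all. The picture afterwards showed it still home once I had backed off.
- **Clamping:** I pushed the knob round with the shut fingers. The peg met the bar at about 0.82 rad, where the push rose from about 4.7 N (lever friction alone) to about 11 N. By the 1-to-3 rule that puts the peg at roughly 19 N and the stop at roughly 22 N, under the 40 N limit.
- **Last checks:** The last picture shows the bar against the screw tip with the lever turned and its peg at the bar's face. The gripper was well above everything, with the force reading down to noise (about 1 N).
- **Not checked directly:** I did not measure the clamping force left after letting go. I estimate about 12 N, the most the lever's friction can hold. I also took no final picture of the bottle, jar and mug; the arm passed over the area high up and I noticed no unexpected contact.

No check failed or disagreed.

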